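# Start the key cutter and hold the feed at four clicks

### The arm

A 6-joint arm with a two-finger parallel gripper is mounted at the origin on the work surface. World frame = base frame: x ahead of the robot, y to its left, z up, the work surface at z = 0. Lengths are in m, angles in rad, forces in N, time in s.
With the tool pointing down it reaches from about 0.35 to 0.85 m from the base axis. Payload 8.1 kg.
Tool frame: the origin (TCP) lies midway between the tips of the shut fingers; the grasp point (between the pads) lies 19 mm behind it; z points along the fingers, y is the direction in which the jaws open and shut (so a half turn about z gives the same grasp; the last joint's range is limited). The gripper opens to 93 mm and grips with 3 to 60 N. Pads are 15 mm wide; open, the fingers measure 128 mm over their backs; the gripper's body (75 mm by 188 mm) begins 65 mm behind the grasp point.
Start: joints at [-1.267, 0.13, 1.488, -0, 1.523, -0.085], TCP at [0.227, -0.555, 0.219] pointing down, gripper open.
Joint ranges: [-2.96, 2.96], [-0.89, 2.26], [0.02, 2.5], [-1.34, 4.48], [0, 2.73], [-2.66, 2.66]. Speed limits (rad/s): [2.39, 2.39, 2.79, 3.14, 3.14, 3.14].

### API

Orientations are given as a rotation vector (axis times angle).
In Python, from plant import robot gives the robot as it stands. The module is installed in compiled form; this text tells all that it offers.
- The arm moves only by the shell command python3 -m pendant 'ROWS' [FORCE]. ROWS is JSON, a list of rows, each an object with "translation": the shift along the tool's x, y, z in mm, a list of three; "twist": the turn, a rotation vector about the tool's x, y, z in rad, a list of three; "grip": the opening, from -1 (shut) to 1 (fully open). A call has exactly 10 rows; each row shifts and turns the pose as measured when the row begins, along the tool's axes as they then stand; what a row does not reach is not made up. A row lasts 1/10 s, in which the tool goes at most 50 mm and 8.59 degrees, less where a joint would pass 70% of its speed; a pose out of reach is approached as far as the arm can. A call is refused whole if a number of a shift passes 50 or a number of a turn 0.15, either way. A call with a gripper value outside its range is refused whole. The fingers move at their own pace and stop on an object; FORCE is the grip in N (left out, the last holds). Time passes only in rows, so rows that do not move let the fingers close, or fill a call up. It gives the time, the measured TCP pose, the force and the opening at its end, in the units of the state.
- robot.read_state(): the state, without advancing time (a new reading comes with each control period).
- robot.read_camera(name): name is "scene" or "top" or "wrist"; returns (picture, depth): 384x512x3 uint8, red, green, blue; 384x512 float32, m along the optical axis (not along the pixel's ray), 0 where there is no reading.
- robot.camera_info(name): a dict with "vertical_fov" (degrees; the focal length in pixels is half the picture's height over the tangent of half this angle, whatever the lens; pixels are square), "cx", "cy" (the principal point, pixels), "D" ([k1, k2, p1, p2, k3] as OpenCV has them; the pictures are not rectified), "cam_to_world" (4x4, takes a point from camera to world coordinates). Camera axes: x right, y up, looking along -z (the intrinsics and any distortion apply to the point x, -y, -z); pixel columns grow to the right and rows downward; lengths in m; the calibration is good to about 2 mm. A picture is of the moment at which its call begins: read the wrist's pose just before it. camera_info takes no time and is no camera call; for the wrist camera it gives the pose at the moment of the call.
- robot.close_job(): hands the job in, once; it reports no verdict.
The state is a dict: "t": time; "q": joint angles; "dq": joint speeds; "joint_torque": joint torques, N m; "tool_pos": TCP position; "orientation": TCP orientation; "force": force on the tool from outside, world axes, zero at the start; "wrist_torque": the same for the moment, N m; "opening": finger opening in m.
Only numpy, scipy, OpenCV 4.12 (cv2) and the standard library are available. Lean on these libraries where they do the work, as an engineer would, in place of code of your own. Each camera call takes 0.05 s, during which the arm holds its last target. There are 200 camera calls.

### The job

Start the key-cutting machine: press the round push button on the switch box fully down and let it spring back. Then swing the machine's feed lever by its upright grip, away from its stop, four clicks and no further, and finish holding it there at the fourth click: keep hold of the lever at the end, because its spring takes it back if it is let go. Leave the tools, locks and keys lying about where they are.

Things in the scene. Friction and masses are not known exactly. Their poses are not given: they have to be found in the camera images.
- start_button_top (a point): centre of the top face of the start button: a black round push button, 32 mm across, in a 48 mm steel collar on top of a grey switch box of 90 x 90 x 55 mm that is fixed to the bench. It moves straight down; when up, its top is 77 mm above the bench and 10 mm above the collar
- start_button (a joint): how far the button is pressed, in m: 0 up, 0.006 fully down. Its spring begins at 1.5 N and takes 5 N fully down
- key_machine: grey key-cutting machine fixed to the bench; origin on the bench straight under the lever's pivot, z up. Base from x -100 to 170 and y -120 to 320 mm, deck 50 mm high; motor housing from y 160 mm on, 190 mm high; carriage and cutter at x 30 to 170 mm, 140 mm high. Nothing stands over the robot's side (-x), where the lever swings
- feed_grip: upright black grip at the free end of the machine's feed lever: a cylinder 24 mm across, 50 mm tall. Origin at its centre, 103 mm above the bench, top 25 mm higher; x points away from the pivot along the lever, z up. The flat bar from under the grip to the pivot is 14 mm wide, its top 78 mm above the bench
- lever_pivot (a point): point on the lever's vertical pivot axis at the height of the grip's centre, 110 mm from it; the grip runs on a level circle about it. Round it lies a quadrant plate with eight dark teeth; at each click the lever stands midway between two teeth, at rest between the first two, at the fourth click between the fifth and sixth
- feed_lever (a joint): lever angle, rad: 0 at its stop, growing counter-clockwise seen from above (robot's left to right), end 0.98. A click is 0.14 (15 mm): notch n at 0.14 n, the fourth at 0.56. A spring always pushes back, 3 N at the grip at rest, 6 N at 0.56; clicks add 2 N a quarter click past a notch and take off 2 N a quarter before the next, so each click is felt as a drop. Let go, it runs back
- hammer: bystander, to be left alone: claw-less bench hammer, 260 mm, wooden handle, lying
- screwdriver: bystander, to be left alone: screwdriver, 200 mm, orange handle, lying
- lock_case: bystander, to be left alone: flat steel mortice lock case, 85 x 165 x 16 mm with a 235 mm face plate, lying; 0.6 kg
- spray_can: bystander, to be left alone: standing spray can, 64 mm across, 170 mm tall
- lock_cylinder: bystander, to be left alone: brass lock cylinder, 62 x 17 x 32 mm
- key_a: bystander, to be left alone: loose brass key, 50 mm long, 4 mm thick
- key_b: bystander, to be left alone: another loose brass key, the same size
Mind the look-alikes: they are no part of the job. What is shaped like the part that bears start_button_top but yellow is not meant.

How it is judged:
By the outcome, as a careful person would: the job done as asked, in the order asked, and still so for the second after the job is handed in, while the arm keeps its last pose, push and grip.
It also fails if it takes over 69 s, if anything falls off the work surface, if the arm or the gripper's body presses on something with over 40 N, if the wrist force passes 120 N, or if a joint passes its speed limit or range.

## Working session

There is one attempt and no reset: what is moved stays moved. The work goes in short steps, Python scripts to look and compute and a shell command to move; the robot and the scene stay as the last step left them, time stands still between calls to the robot, and variables do not carry over. Pictures are saved under pics/ and viewed, about 8 in all and at most 12, crops included, and the job is handed in when it is done.

```bash
mkdir -p pics
cat > h.py <<'E'
import numpy as np, cv2
from plant import robot
def snap(n):
    i=robot.camera_info(n); p,d=robot.read_camera(n); return i,p,d
def K(i):
    f=192/np.tan(np.radians(i["vertical_fov"])/2); return np.array([[f,0,i["cx"]],[0,f,i["cy"]],[0,0,1]])
def ray(i,px):
    u=cv2.undistortPoints(np.array([[px]],float),K(i),np.array(i["D"],float))[0,0]
    T=np.array(i["cam_to_world"]); return T[:3,3],T[:3,:3]@np.array([u[0],-u[1],-1])
def onz(i,px,z):
    o,r=ray(i,px); return o+r*(z-o[2])/r[2]
def dpt(i,px,d):
    o,r=ray(i,px); return o+r*d[int(round(px[1])),int(round(px[0]))]
def save(n,p,s=1,box=None):
    if box: p=p[box[1]:box[3],box[0]:box[2]]
    cv2.imwrite("pics/"+n+".png",cv2.resize(p[:,:,::-1],None,fx=s,fy=s,interpolation=cv2.INTER_CUBIC))
E
python3 - <<'E'
from h import *
import pickle
for n in("top","scene"):
    a=snap(n); pickle.dump(a,open(n+".pkl","wb")); save(n,a[1],1.5)
    print(n,a[0])
print(robot.read_state())
E
```

```text
top {'vertical_fov': 42.41684859227552, 'cx': 253.21441619680968, 'cy': 186.94570469132054, 'D': array([0.00599275, 0.        , 0.        , 0.        , 0.        ]), 'cam_to_world': array([[-1.54064373e-02,  9.70039319e-01, -2.42458990e-01,
         1.46118269e-01],
       [-9.99876493e-01, -1.56995090e-02,  7.23394180e-04,
        -5.44297450e-02],
       [-3.10476631e-03,  2.42440190e-01,  9.70161386e-01,
         1.48512622e+00],
       [ 0.00000000e+00,  0.00000000e+00,  0.00000000e+00,
         1.00000000e+00]])}
scene {'vertical_fov': 45.26467869284659, 'cx': 262.72635151917785, 'cy': 197.13931650090453, 'D': array([0.01163439, 0.        , 0.        , 0.        , 0.        ]), 'cam_to_world': array([[ 0.58178811, -0.44052448,  0.68371103,  1.32654353],
       [ 0.81333573,  0.31226224, -0.49089438, -0.68357796],
       [ 0.00275385,  0.84168312,  0.53996476,  0.76971981],
       [ 0.        ,  0.        ,  0.        ,  1.        ]])}
{'t': 0.1, 'q': array([-1.26738876e+00,  1.31067163e-01,  1.48918664e+00, -2.96663647e-05,
        1.52303253e+00, -8.53973678e-02]), 'dq': array([ 0.00048856, -0.00335615, -0.00332618,  0.00064691,  0.00092216,
       -0.00063293]), 'joint_torque': array([ 1.80542975e-03, -5.61339533e+01, -4.93099558e+01,  7.70437368e-02,
        2.91091623e-02, -3.99915689e-05]), 'tool_pos': array([ 0.22730152, -0.55470204,  0.21769448]), 'orientation': array([-3.08076614e+00, -6.06571376e-01,  3.35514815e-04]), 'force': array([-0.18520038, -0.23387854,  0.32169272]), 'wrist_torque': array([ 0.04697453, -0.03539959,  0.01330663]), 'opening': 0.09301167357488456}
```

View pics/top.png

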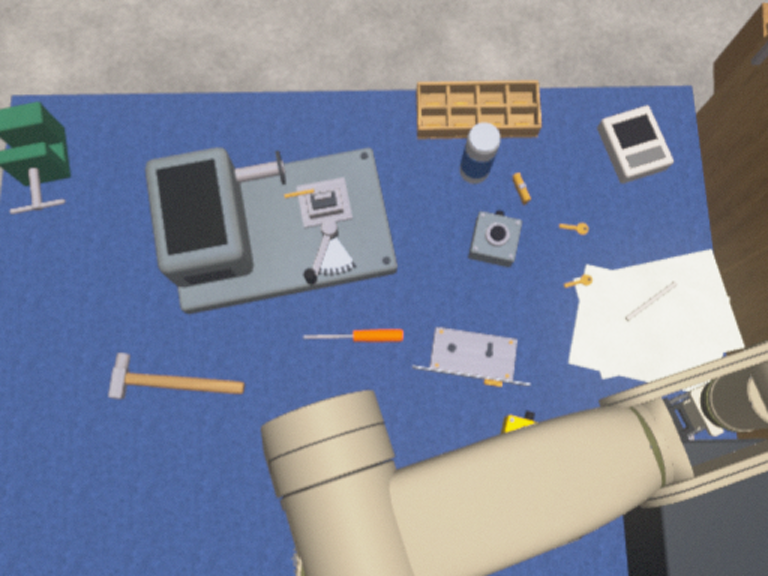

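View pics/scene.png

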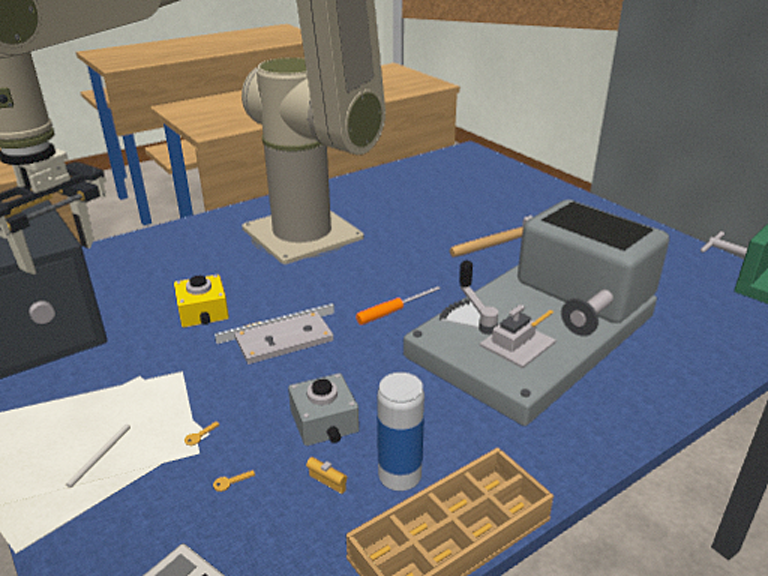

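The top view shows the grey switch box with its black button at about (332,155) in raw pixels, and the lever grip at (207,184) with its pivot near (220,153). The teeth fan out to the grip's right.

Candidates for the button:
- Black button on the grey box, top (332,155), scene (214,258). This is the one I want.
- Button on the yellow box, scene (133,190), top (345,283). This is the look-alike.
- Black side knobs on both boxes, not buttons.
- Cutter wheel on the machine, scene (387,210).

For the grip, the only candidate is the black upright cylinder, scene (311,182).

Run:
```python
from h import *
import pickle
D={n:pickle.load(open(n+".pkl","rb")) for n in("top","scene")}
def dark(n,box,z,thr=55):
    i,p,d=D[n]; x0,y0,x1,y1=box
    m=(p[y0:y1,x0:x1].max(2)<thr).astype(np.uint8)
    c,l,s,ce=cv2.connectedComponentsWithStats(m)
    for k in range(1,c):
        if s[k,4]>8:
            px=ce[k]+[x0,y0]; print(n,s[k],px.round(1),"onz",onz(i,px,z).round(4),"dep",dpt(i,px,d).round(4))
dark("top",(318,140,345,172),.077); dark("scene",(200,245,232,272),.077)
dark("top",(195,170,218,195),.128); dark("scene",(300,170,322,195),.103)
i,p,d=D["top"]
print("pivot guess",onz(i,(220,152),.08))
t=cv2.resize(p[130:200,180:270],None,fx=5,fy=5,interpolation=cv2.INTER_CUBIC)
u=cv2.resize(p[130:200,300:360],None,fx=5,fy=5,interpolation=cv2.INTER_CUBIC)
cv2.imwrite("pics/crop.png",np.hstack([t,u])[:,:,::-1])
```

```text
scene [  8   8  13  10 107] [214.3 257.6] onz [ 0.5952 -0.2958  0.077 ] dep [ 0.5948 -0.2956  0.0766]
top [10 14  5  5 11] [207.5 186.2] onz [0.4896 0.074  0.128 ] dep [0.4917 0.0747 0.1198]
scene [  7   4   8  17 121] [310.3 181.8] onz [0.495 0.079 0.103] dep [0.5054 0.0695 0.1113]
pivot guess [0.60622103 0.04184376 0.08      ]
```

View pics/crop.png

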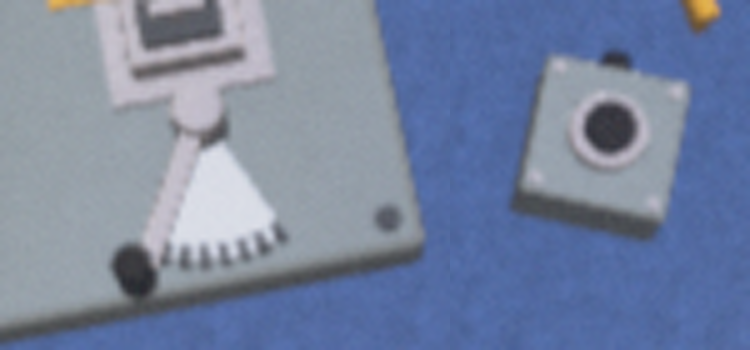

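The crop confirms the choice: the black button in its steel collar on the grey box is at raw (332.2,155.4). The grip is at (207,184), the pivot disk at (219.4,152.4), and the lever is left of the first visible teeth, as expected at rest.

Run:
```python
from h import *
import pickle
D={n:pickle.load(open(n+".pkl","rb")) for n in("top","scene")}
i,p,d=D["top"]; j=D["scene"][0]
def tri(a,b):
    o1,r1=ray(i,a);o2,r2=ray(j,b)
    s=np.linalg.lstsq(np.c_[r1,-r2],o2-o1,rcond=None)[0]; A=o1+s[0]*r1;B=o2+s[1]*r2
    return ((A+B)/2).round(4),(A-B).round(4)
print("button",onz(i,(332.2,155.4),.077),tri((332.2,155.4),(214.3,257.6)))
print("grip",onz(i,(207,184),.103),tri((207,184),(310.3,181.8)))
print("pivot",onz(i,(219.4,152.4),.09))
print("can",onz(i,(322,93),.17))
# machine deck corners/edges & housing (top view)
for n,px,z in[("deck near-right",(263.5,178),.05),("deck far-right",(247,100),.05),("deck near-left",(121,206),.05),("hous near-right",(161,178),.19),("hous far-right",(150,100),.19)]: print(n,onz(i,px,z).round(3))
s=robot.read_state()
R=cv2.Rodrigues(s["orientation"])[0]; print(R.round(3))
```

```text
button [ 0.59107235 -0.29222849  0.077     ] (array([ 0.5919, -0.2933,  0.0737]), array([ 0.0005,  0.001 , -0.    ]))
grip [0.50244741 0.07768312 0.103     ] (array([0.5004, 0.076 , 0.1072]), array([0.0017, 0.0025, 0.0007]))
pivot [0.60173382 0.04293272 0.09      ]
can [ 0.74984336 -0.25735053  0.17      ]
deck near-right [ 0.532 -0.087  0.05 ]
deck far-right [ 0.785 -0.04   0.05 ]
deck near-left [0.453 0.337 0.05 ]
hous near-right [0.499 0.194 0.19 ]
hous far-right [0.727 0.232 0.19 ]
[[ 0.925  0.379 -0.001]
 [ 0.379 -0.925  0.002]
 [ 0.    -0.002 -1.   ]]
```

```bash
python3 -m pendant '[{"translation":[0,0,0],"twist":[0,0,0.1],"grip":1},{"translation":[0,0,0],"twist":[0,0,0.1],"grip":1},{"translation":[40,-18,0],"twist":[0,0,0],"grip":1},{"translation":[40,-18,0],"twist":[0,0,0],"grip":1},{"translation":[40,-18,0],"twist":[0,0,0],"grip":1},{"translation":[40,-18,0],"twist":[0,0,0],"grip":1},{"translation":[40,-18,0],"twist":[0,0,0],"grip":1},{"translation":[40,-18,0],"twist":[0,0,0],"grip":1},{"translation":[40,-18,0],"twist":[0,0,0],"grip":1},{"translation":[0,0,0],"twist":[0,0,0],"grip":1}]' 40
python3 - <<'E'
from h import *
s=robot.read_state(); R=cv2.Rodrigues(s["orientation"])[0]; print(s["tool_pos"],R.round(3))
print((R.T@(np.array([.5915,-.2927,.22])-s["tool_pos"])).round(4))
i,p,d=snap("wrist"); save("w1",p,1.2)
print(i["cam_to_world"].round(3))
g=cv2.HoughCircles(cv2.cvtColor(p,cv2.COLOR_RGB2GRAY),cv2.HOUGH_GRADIENT,1.5,40,param1=120,param2=40,minRadius=10,maxRadius=80)
print(None if g is None else [(c.round(1),onz(i,c[:2],.077).round(4)) for c in g[0]])
E
```

```text
t: 1.1
tool_pos: [0.486, -0.3727, 0.2116]
orientation: [-3.12, -0.272, 0.007]
force: [-0.4, 0.4, 0.3]
opening: 0.0932
[ 0.4860083  -0.37266205  0.21159166] [[ 0.985  0.173 -0.005]
 [ 0.173 -0.985  0.01 ]
 [-0.004 -0.01  -1.   ]]
[ 0.1177 -0.0606 -0.0082]
[[ 0.174  0.948  0.268  0.559]
 [-0.985  0.17   0.037 -0.361]
 [-0.011 -0.27   0.963  0.377]
 [ 0.     0.     0.     1.   ]]
[(array([ 78.8, 317.2,  49.2], dtype=float32), array([ 0.3069, -0.212 ,  0.077 ])), (array([432.8, 315.8,  49.3], dtype=float32), array([ 0.376 , -0.5762,  0.077 ])), (array([ 90.8, 251.2,  49.2], dtype=float32), array([ 0.3862, -0.2218,  0.077 ])), (array([188.2,  47.2,  24.8], dtype=float32), array([ 0.5888, -0.2948,  0.077 ])), (array([413.2, 264.8,  34.6], dtype=float32), array([ 0.4289, -0.5386,  0.077 ])), (array([129.8, 237.8,  64.3], dtype=float32), array([ 0.4077, -0.259 ,  0.077 ]))]
```

View pics/w1.png

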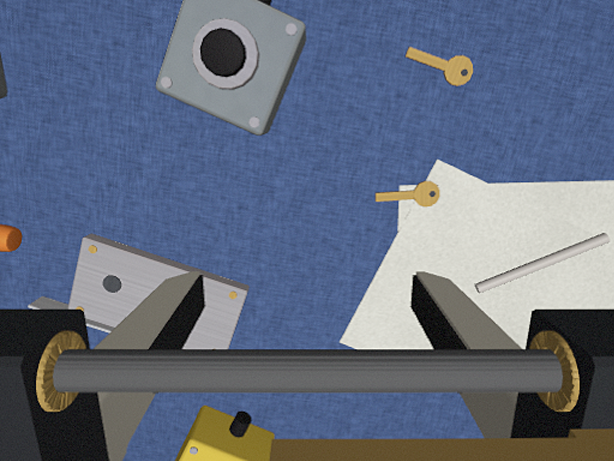

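The wrist view shows the grey box with the black button at about (185,42) raw. The estimates agree at about (0.592,-0.293).

```bash
python3 -m pendant '[{"translation":[40,-20,0],"twist":[0,0,0],"grip":-1},{"translation":[40,-20,0],"twist":[0,0,0],"grip":-1},{"translation":[38,-20,0],"twist":[0,0,0],"grip":-1},{"translation":[0,0,0],"twist":[0,0,0],"grip":-1},{"translation":[0,0,20],"twist":[0,0,0],"grip":-1},{"translation":[0,0,20],"twist":[0,0,0],"grip":-1},{"translation":[0,0,20],"twist":[0,0,0],"grip":-1},{"translation":[0,0,20],"twist":[0,0,0],"grip":-1},{"translation":[0,0,0],"twist":[0,0,0],"grip":-1},{"translation":[0,0,0],"twist":[0,0,0],"grip":-1}]' 40
python3 - <<'E'
from h import *
s=robot.read_state(); R=cv2.Rodrigues(s["orientation"])[0]; print(s["tool_pos"],R.round(3))
print((R.T@(np.array([.592,-.293,.077])-s["tool_pos"])).round(4))
E
```

```text
t: 2.15
tool_pos: [0.5822, -0.3034, 0.1264]
orientation: [-3.124, -0.254, 0.022]
force: [-0.6, 0.3, -0.0]
opening: 0.0176
[ 0.58220385 -0.30343105  0.12639739] [[ 0.987  0.162 -0.014]
 [ 0.162 -0.987  0.007]
 [-0.013 -0.009 -1.   ]]
[ 0.012  -0.0083  0.0493]
```

```bash
python3 -m pendant '[{"translation":[12,-8,0],"twist":[0,0,0],"grip":-1},{"translation":[0,0,0],"twist":[0,0,0],"grip":-1},{"translation":[0,0,12],"twist":[0,0,0],"grip":-1},{"translation":[0,0,12],"twist":[0,0,0],"grip":-1},{"translation":[0,0,12],"twist":[0,0,0],"grip":-1},{"translation":[0,0,0],"twist":[0,0,0],"grip":-1},{"translation":[0,0,0],"twist":[0,0,0],"grip":-1},{"translation":[0,0,0],"twist":[0,0,0],"grip":-1},{"translation":[0,0,0],"twist":[0,0,0],"grip":-1},{"translation":[0,0,0],"twist":[0,0,0],"grip":-1}]' 40
python3 - <<'E'
from h import *
s=robot.read_state(); R=cv2.Rodrigues(s["orientation"])[0]; print(s["tool_pos"],s["force"])
print((R.T@(np.array([.592,-.293,.077])-s["tool_pos"])).round(4))
E
```

```text
t: 3.15
tool_pos: [0.594, -0.2945, 0.091]
orientation: [-3.127, -0.253, 0.017]
force: [-0.2, -0.2, -0.0]
opening: 0.0004
[ 0.59401137 -0.29452353  0.09099257] [-0.24898178 -0.17519117 -0.04773124]
[-0.0016 -0.0017  0.014 ]
```

```bash
python3 -m pendant '[{"translation":[0,0,6],"twist":[0,0,0],"grip":-1},{"translation":[0,0,6],"twist":[0,0,0],"grip":-1},{"translation":[0,0,2],"twist":[0,0,0],"grip":-1},{"translation":[0,0,2],"twist":[0,0,0],"grip":-1},{"translation":[0,0,2],"twist":[0,0,0],"grip":-1},{"translation":[0,0,1],"twist":[0,0,0],"grip":-1},{"translation":[0,0,1],"twist":[0,0,0],"grip":-1},{"translation":[0,0,0],"twist":[0,0,0],"grip":-1},{"translation":[0,0,0],"twist":[0,0,0],"grip":-1},{"translation":[0,0,0],"twist":[0,0,0],"grip":-1}]' 40
```

```text
t: 4.15
tool_pos: [0.5947, -0.295, 0.0723]
orientation: [-3.128, -0.253, 0.013]
force: [-1.4, 1.7, 5.1]
opening: 0.0006
```

```bash
python3 -m pendant '[{"translation":[0,0,1],"twist":[0,0,0],"grip":-1},{"translation":[0,0,1],"twist":[0,0,0],"grip":-1},{"translation":[0,0,1],"twist":[0,0,0],"grip":-1},{"translation":[0,0,1],"twist":[0,0,0],"grip":-1},{"translation":[0,0,1],"twist":[0,0,0],"grip":-1},{"translation":[0,0,1],"twist":[0,0,0],"grip":-1},{"translation":[0,0,1],"twist":[0,0,0],"grip":-1},{"translation":[0,0,1],"twist":[0,0,0],"grip":-1},{"translation":[0,0,1],"twist":[0,0,0],"grip":-1},{"translation":[0,0,1],"twist":[0,0,0],"grip":-1}]' 40
```

```text
t: 5.15
tool_pos: [0.5948, -0.295, 0.0712]
orientation: [-3.129, -0.254, 0.012]
force: [-5.8, 2.7, 11.5]
opening: 0.0004
```

```bash
python3 -m pendant '[{"translation":[0,0,-10],"twist":[0,0,0],"grip":-1},{"translation":[0,0,-30],"twist":[0,0,0],"grip":-1},{"translation":[0,0,-40],"twist":[0,0,0],"grip":-1},{"translation":[0,0,-40],"twist":[0,0,0],"grip":-1},{"translation":[0,0,-40],"twist":[0,0,0],"grip":1},{"translation":[-10,-30,0],"twist":[0,0,0],"grip":1},{"translation":[-12,-40,0],"twist":[0,0,0],"grip":1},{"translation":[-12,-40,0],"twist":[0,0,0],"grip":1},{"translation":[-12,-40,0],"twist":[0,0,0],"grip":1},{"translation":[-12,-40,0],"twist":[0,0,0],"grip":1}]' 40
python3 -m pendant '[{"translation":[-12,-40,0],"twist":[0,0,0],"grip":1},{"translation":[-12,-40,0],"twist":[0,0,0],"grip":1},{"translation":[-12,-40,0],"twist":[0,0,0],"grip":1},{"translation":[-10,-40,0],"twist":[0,0,0],"grip":1},{"translation":[0,-30,0],"twist":[0,0,0],"grip":1},{"translation":[0,0,0],"twist":[0,0,0],"grip":1},{"translation":[0,0,0],"twist":[0,0,0],"grip":1},{"translation":[0,0,0],"twist":[0,0,0],"grip":1},{"translation":[0,0,0],"twist":[0,0,0],"grip":1},{"translation":[0,0,0],"twist":[0,0,0],"grip":1}]' 40
python3 - <<'E'
from h import *
import pickle
s=robot.read_state(); R=cv2.Rodrigues(s["orientation"])[0]; print(s["tool_pos"],R.round(3))
a=snap("wrist"); i,p,d=a; pickle.dump(a,open("w2.pkl","wb")); save("w2",p,1.5)
for b,z in(((.502,.077),.103),((.602,.043),.09)):
    r,_=cv2.Rodrigues(np.eye(3)); T=np.linalg.inv(i["cam_to_world"])@np.array([*b,z,1])
    print(cv2.projectPoints(np.array([[T[0],-T[1],-T[2]]]),np.zeros(3),np.zeros(3),K(i),np.array(i["D"]))[0].ravel())
E
```

```text
t: 6.15
tool_pos: [0.5078, -0.1168, 0.2368]
orientation: [-3.132, -0.243, 0.006]
force: [0.3, 0.3, 0.5]
opening: 0.0434
t: 7.15
tool_pos: [0.4286, 0.0719, 0.2372]
orientation: [-3.131, -0.247, -0.002]
force: [0.1, 0.6, -0.7]
opening: 0.093
[0.42862539 0.07189052 0.23719588] [[ 0.988  0.157  0.001]
 [ 0.157 -0.988  0.001]
 [ 0.001 -0.001 -1.   ]]
[264.5817511   99.42290819]
[324.14763196 -16.65018244]
```

View pics/w2.png

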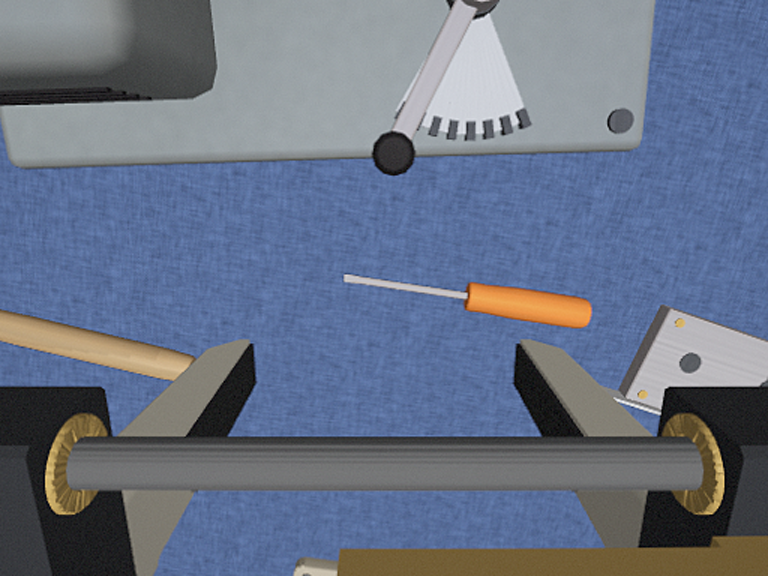

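Wrist view: the grip's black top is at about (262,102) raw, the bar runs up to the pivot at (315,0), and the teeth are to its right. Next I'll refine the grip position and the lever direction.

Run:
```python
from h import *
import pickle
i,p,d=pickle.load(open("w2.pkl","rb"))
m=np.zeros((384,512),np.uint8); m[85:120,245:280]=(p[85:120,245:280].max(2)<70)
c,l,s,ce=cv2.connectedComponentsWithStats(m); k=1+s[1:,4].argmax()
(ct,r)=cv2.minEnclosingCircle(np.argwhere(l==k)[:,::-1].astype(np.float32)); print(s[k],ce[k],ct,r, d[102,262])
g=onz(i,ct,.128); print("grip",g, onz(i,ce[k],.128),dpt(i,ce[k],d))
# bar edges -> centreline at rows between
g8=p.max(2).astype(int)
P=[]
for row in range(20,80,6):
    x0=np.interp(row,[0,102],[315,262]); seg=p[row,int(x0-18):int(x0+18)].astype(int)
    P.append((row,int(x0-18)," ".join(str(v) for v in seg.sum(1)//3)))
for q in P[::3]: print(q)
# pivot from top view disk
print("fromtop",onz(*[pickle.load(open("top.pkl","rb"))[0]],(219.4,152.4),.09))
for px in((313,3),(308,13),(278,70)): print(px,dpt(i,px,d).round(4))
```

```text
[248  88  29  29 634] [261.92113565 102.04258675] (262.0, 102.0) 14.4223051071167 0.2657475
grip [0.49963043 0.0792838  0.128     ] [0.49958825 0.07934043 0.128     ] [0.49958868 0.07934199 0.12809285]
(20, 286, '158 162 162 160 163 162 159 137 152 183 188 191 188 186 187 187 186 187 185 186 187 189 187 177 153 196 211 210 208 206 207 209 207 209 208 209')
(38, 277, '164 161 164 164 162 163 168 154 159 182 191 193 189 187 187 188 187 187 188 189 189 188 184 176 171 201 214 210 209 210 211 208 208 211 209 209')
(56, 267, '165 165 165 166 164 157 180 212 196 163 179 190 192 189 187 189 189 190 189 189 189 191 189 185 178 172 197 214 213 210 209 209 210 209 210 210')
(74, 258, '164 161 163 168 166 164 163 132 81 140 185 192 192 191 188 186 187 190 191 189 191 191 190 189 182 162 191 217 211 210 209 212 210 211 210 210')
fromtop [0.60173382 0.04293272 0.09      ]
(313, 3) [0.5885 0.0482 0.0808]
(308, 13) [0.5806 0.0507 0.0787]
(278, 70) [0.5298 0.0685 0.0775]
```

```bash
python3 -m pendant '[{"translation":[36,2,0],"twist":[0,0,0],"grip":1},{"translation":[35,2,0],"twist":[0,0,0],"grip":1},{"translation":[0,0,0],"twist":[0,0,0],"grip":1},{"translation":[0,0,20],"twist":[0,0,0],"grip":1},{"translation":[0,0,20],"twist":[0,0,0],"grip":1},{"translation":[0,0,20],"twist":[0,0,0],"grip":1},{"translation":[0,0,20],"twist":[0,0,0],"grip":1},{"translation":[0,0,0],"twist":[0,0,0],"grip":1},{"translation":[0,0,0],"twist":[0,0,0],"grip":1},{"translation":[0,0,0],"twist":[0,0,0],"grip":1}]' 40
python3 - <<'E'
from h import *
s=robot.read_state(); R=cv2.Rodrigues(s["orientation"])[0]; print(s["tool_pos"],R.round(3))
print((R.T@(np.array([.4997,.0793,.095])-s["tool_pos"])).round(4))
i,p,d=snap("wrist"); save("w3",p,1.5)
E
```

```text
t: 8.2
tool_pos: [0.5007, 0.0735, 0.1547]
orientation: [-3.133, -0.233, 0.003]
force: [0.4, -0.6, -0.2]
opening: 0.0929
[0.50073125 0.07354416 0.15467482] [[ 0.989  0.148 -0.002]
 [ 0.148 -0.989 -0.   ]
 [-0.002 -0.    -1.   ]]
[-0.0001 -0.0058  0.0597]
```

View pics/w3.png

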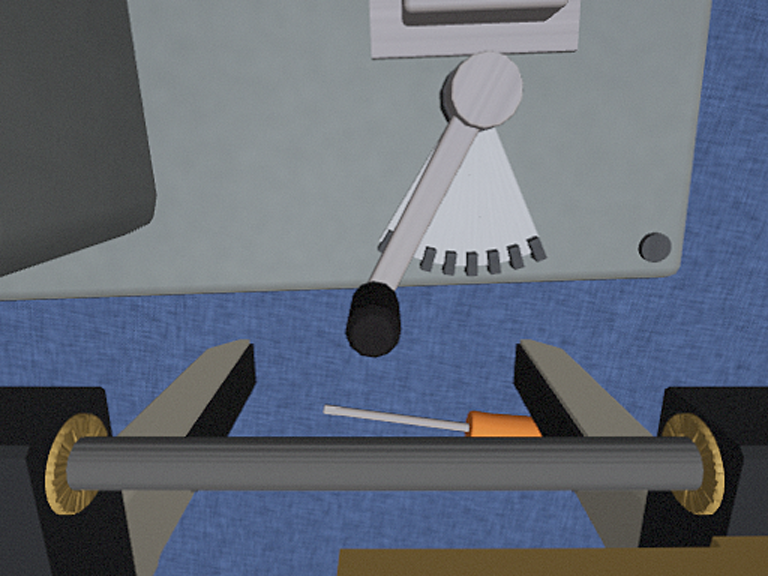

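Wrist view: the grip's top at (249,218) raw lies between the open jaws, the housing edge is clear on the left, and the pivot disk is at (324,59).

```bash
python3 -m pendant '[{"translation":[0,-6,0],"twist":[0,0,0],"grip":1},{"translation":[0,0,0],"twist":[0,0,0],"grip":1},{"translation":[0,0,15],"twist":[0,0,0],"grip":1},{"translation":[0,0,15],"twist":[0,0,0],"grip":1},{"translation":[0,0,15],"twist":[0,0,0],"grip":1},{"translation":[0,0,14],"twist":[0,0,0],"grip":1},{"translation":[0,0,0],"twist":[0,0,0],"grip":1},{"translation":[0,0,0],"twist":[0,0,0],"grip":1},{"translation":[0,0,0],"twist":[0,0,0],"grip":1},{"translation":[0,0,0],"twist":[0,0,0],"grip":1}]' 40
python3 - <<'E'
from h import *
s=robot.read_state(); R=cv2.Rodrigues(s["orientation"])[0]; print(s["tool_pos"],s["force"])
print((R.T@(np.array([.4997,.0793,.095])-s["tool_pos"])).round(4))
i,p,d=snap("wrist"); 
g=cv2.HoughCircles(cv2.cvtColor(p,cv2.COLOR_RGB2GRAY),cv2.HOUGH_GRADIENT,1.5,40,param1=120,param2=30,minRadius=20,maxRadius=45)
print(None if g is None else [(c.round(1),dpt(i,c[:2],d).round(4)) for c in g[0][:6]])
save("w4",p,1.2)
E
```

```text
t: 9.25
tool_pos: [0.5004, 0.0803, 0.092]
orientation: [3.133, 0.234, 0.001]
force: [-0.5, -0.5, -0.0]
opening: 0.0929
[0.50041854 0.08033929 0.09198429] [-0.50456156 -0.47340332 -0.02650797]
[-0.0009  0.0009 -0.003 ]
[(array([368.2,  47.2,  35.8], dtype=float32), array([0.6038, 0.0438, 0.0901])), (array([113.2, 263.2,  42.5], dtype=float32), array([0.4997, 0.1406, 0.1332])), (array([ 63.8, 314.2,  24.4], dtype=float32), array([0.5216, 0.127 , 0.1946])), (array([440.2, 323.2,  42.5], dtype=float32), array([0.5312, 0.044 , 0.1939])), (array([ 68.2, 264.8,  35.9], dtype=float32), array([0.5248, 0.1339, 0.1798])), (array([296.2, 191.2,  24.4], dtype=float32), array([0.5213, 0.0587, 0.0545]))]
```

```bash
python3 -m pendant '[{"translation":[0,0,0],"twist":[0,0,0],"grip":-1},{"translation":[0,0,0],"twist":[0,0,0],"grip":-1},{"translation":[0,0,0],"twist":[0,0,0],"grip":-1},{"translation":[0,0,0],"twist":[0,0,0],"grip":-1},{"translation":[0,0,0],"twist":[0,0,0],"grip":-1},{"translation":[0,0,0],"twist":[0,0,0],"grip":-1},{"translation":[0,0,0],"twist":[0,0,0],"grip":-1},{"translation":[0,0,0],"twist":[0,0,0],"grip":-1},{"translation":[0,0,0],"twist":[0,0,0],"grip":-1},{"translation":[0,0,0],"twist":[0,0,0],"grip":-1}]' 30
python3 - <<'E'
from h import *
s=robot.read_state(); R=cv2.Rodrigues(s["orientation"])[0]; t=s["tool_pos"]; print(t,s["force"],s["opening"])
P=np.array([.6036,.0432]); v=t[:2]-P; print(np.linalg.norm(v),np.degrees(np.arctan2(v[1],v[0])), np.degrees(np.arctan2(R[1,0],R[0,0])))
# circle path rel. to measured grip; rest angle a0
a0=np.arctan2(v[1],v[0])
for n in range(5):
    a=a0+.14*n; q=P+.11*np.array([np.cos(a),np.sin(a)]); print(n,q.round(4),(R.T@np.r_[q-t[:2],0]*1e3).round(1))
E
```

```text
t: 10.3
tool_pos: [0.5022, 0.0787, 0.0939]
orientation: [3.13, 0.233, 0.007]
force: [0.4, -5.1, -0.0]
opening: 0.0238
[0.50217764 0.07867548 0.09394232] [ 0.42351817 -5.10204871 -0.03820983] 0.02384802162772332
0.10744768210736491 160.72120049184107 8.530332647005352
0 [0.4998 0.0795] [-2.3 -1.2 -0. ]
1 [0.4957 0.0647] [-8.5 12.9  0. ]
2 [0.4938 0.0494] [-12.7  27.7   0. ]
3 [0.494 0.034] [-14.7  42.9   0.1]
4 [0.4963 0.0188] [-14.7  58.3   0.1]
```

```bash
cat > a.py <<'E'
from h import *
s=robot.read_state(); R=cv2.Rodrigues(s["orientation"])[0]; t=s["tool_pos"]
P=np.array([.6036,.0432]); v=t[:2]-P; a=np.degrees(np.arctan2(v[1],v[0]))
print("t",s["t"],t.round(4),"F",s["force"].round(1),"r %.4f yaw %.2f lever(rad) %.3f by yaw %.3f open %.4f"%(np.linalg.norm(v),np.degrees(np.arctan2(R[1,0],R[0,0])),np.radians((a-160.8)%360),np.arctan2(R[1,0],R[0,0])-np.radians(8.53),s["opening"]),"tilt",R[:,2].round(3))
u=np.array([-np.sin(np.radians(a)),np.cos(np.radians(a))]); print("tangential F %.1f"%(s["force"][:2]@u),"tangent in tool",(R.T@np.r_[u,0]).round(2))
E
python3 -m pendant '[{"translation":[-1.4,2.7,0],"twist":[0,0,-0.028],"grip":-1},{"translation":[-1.4,2.7,0],"twist":[0,0,-0.028],"grip":-1},{"translation":[-1.4,2.7,0],"twist":[0,0,-0.028],"grip":-1},{"translation":[-1.4,2.7,0],"twist":[0,0,-0.028],"grip":-1},{"translation":[-1.4,2.7,0],"twist":[0,0,-0.028],"grip":-1},{"translation":[0,0,0],"twist":[0,0,0],"grip":-1},{"translation":[0,0,0],"twist":[0,0,0],"grip":-1},{"translation":[0,0,0],"twist":[0,0,0],"grip":-1},{"translation":[0,0,0],"twist":[0,0,0],"grip":-1},{"translation":[0,0,0],"twist":[0,0,0],"grip":-1}]' 30
python3 a.py
```

```text
t: 11.3
tool_pos: [0.4987, 0.0655, 0.0939]
orientation: [3.108, 0.454, 0.01]
force: [-0.8, 0.5, -0.1]
opening: 0.0235
t 11.3 [0.4987 0.0655 0.0939] F [-0.8  0.5 -0.1] r 0.1073 yaw 16.62 lever(rad) 0.126 by yaw 0.141 open 0.0235 tilt [ 0.006  0.001 -1.   ]
tangential F -0.3 tangent in tool [-0.48  0.88 -0.  ]
```

```bash
python3 -m pendant '[{"translation":[-1.4,2.7,0],"twist":[0,0,-0.028],"grip":-1},{"translation":[-1.4,2.7,0],"twist":[0,0,-0.028],"grip":-1},{"translation":[-1.4,2.7,0],"twist":[0,0,-0.028],"grip":-1},{"translation":[-1.4,2.7,0],"twist":[0,0,-0.028],"grip":-1},{"translation":[-1.4,2.7,0],"twist":[0,0,-0.028],"grip":-1},{"translation":[-1.4,2.7,0],"twist":[0,0,-0.028],"grip":-1},{"translation":[-1.4,2.7,0],"twist":[0,0,-0.028],"grip":-1},{"translation":[-1.4,2.7,0],"twist":[0,0,-0.028],"grip":-1},{"translation":[-1.4,2.7,0],"twist":[0,0,-0.028],"grip":-1},{"translation":[-1.4,2.7,0],"twist":[0,0,-0.028],"grip":-1}]' 30
python3 a.py
```

```text
t: 12.3
tool_pos: [0.4969, 0.0359, 0.0939]
orientation: [-3.011, -0.894, -0.011]
force: [0.6, -0.6, -0.3]
opening: 0.023
t 12.3 [0.4969 0.0359 0.0939] F [ 0.6 -0.6 -0.3] r 0.1069 yaw 33.08 lever(rad) 0.404 by yaw 0.429 open 0.0230 tilt [ 0.006  0.003 -1.   ]
tangential F 0.6 tangent in tool [-0.49  0.87 -0.  ]
```

```bash
python3 - <<'E'
from h import *
i,p,d=snap("wrist"); save("w5",p,1.5)
i,q,d=snap("scene"); save("s5",q,4,(250,130,400,260))
E
python3 a.py
```

```text
t 12.4 [0.4969 0.0358 0.0939] F [ 0.1 -2.   0.9] r 0.1069 yaw 33.03 lever(rad) 0.405 by yaw 0.428 open 0.0231 tilt [ 0.006  0.003 -1.   ]
tangential F 2.0 tangent in tool [-0.49  0.87 -0.  ]
```

View pics/w5.png

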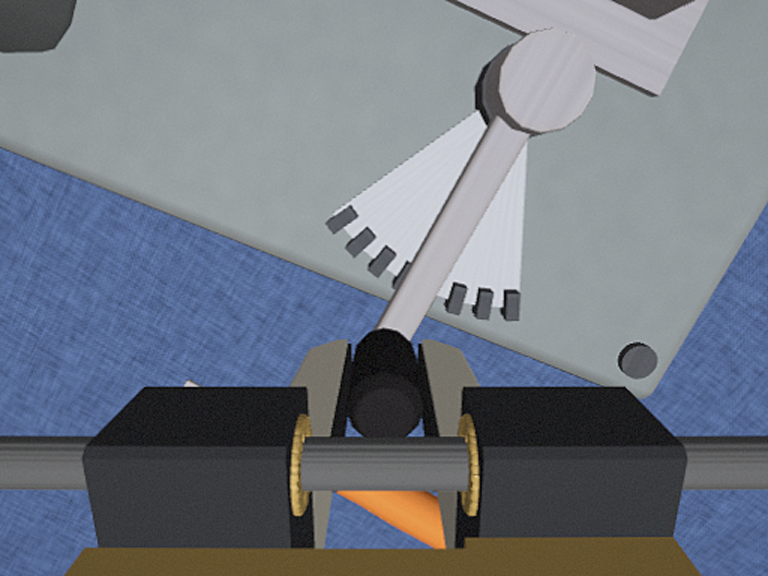

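The wrist view shows the lever in the jaws. Four teeth are left of the bar, three are right of it and one is hidden beneath, so it is near the third click, in line with 0.41 rad from kinematics. One more click to go.

```bash
python3 -m pendant '[{"translation":[-1.4,2.4,0],"twist":[0,0,-0.02],"grip":-1},{"translation":[-1.4,2.4,0],"twist":[0,0,-0.02],"grip":-1},{"translation":[-1.4,2.4,0],"twist":[0,0,-0.02],"grip":-1},{"translation":[-1.4,2.4,0],"twist":[0,0,-0.02],"grip":-1},{"translation":[-1,2,0],"twist":[0,0,-0.02],"grip":-1},{"translation":[0,0,0],"twist":[0,0,0],"grip":-1},{"translation":[0,0,0],"twist":[0,0,0],"grip":-1},{"translation":[0,0,0],"twist":[0,0,0],"grip":-1},{"translation":[0,0,0],"twist":[0,0,0],"grip":-1},{"translation":[0,0,0],"twist":[0,0,0],"grip":-1}]' 30
python3 a.py
python3 - <<'E'
from h import *
import pickle
a=snap("wrist"); i,p,d=a; pickle.dump(a,open("w6.pkl","wb")); save("w6",p,1.5)
print(robot.read_state()["wrist_torque"])
# points on bar: depth gives height 78 mm
v,u=np.mgrid[40:260:2,180:420:2]; o,_=ray(i,(0,0))
T=i["cam_to_world"]; un=cv2.undistortPoints(np.c_[u.ravel(),v.ravel()].astype(float)[:,None],K(i),i["D"])[:,0]
W=T[:3,3]+(np.c_[un[:,0],-un[:,1],-np.ones(len(un))]@T[:3,:3].T)*d[v.ravel(),u.ravel()][:,None]
m=(abs(W[:,2]-.0777)<.004)&(np.hypot(W[:,0]-.6036,W[:,1]-.0432)<.09)&(np.hypot(W[:,0]-.6036,W[:,1]-.0432)>.03)&(W[:,0]<.6)
Q=W[m,:2].astype(np.float32); l=cv2.fitLine(Q,cv2.DIST_HUBER,0,.001,.001).ravel(); 
ang=np.degrees(np.arctan2(-l[1]*np.sign(l[0]),-abs(l[0])))%360; print(len(Q),l,"bar angle",ang,"lever",np.radians(ang-160.8),"width",np.ptp(Q@np.array([-l[1],l[0]])))
E
```

```text
t: 13.4
tool_pos: [0.4987, 0.023, 0.0939]
orientation: [-2.958, -1.053, -0.013]
force: [1.5, 1.8, -0.4]
opening: 0.0232
t 13.4 [0.4987 0.023  0.0939] F [ 1.5  1.8 -0.4] r 0.1068 yaw 39.18 lever(rad) 0.525 by yaw 0.535 open 0.0232 tilt [ 0.007  0.005 -1.   ]
tangential F -1.5 tangent in tool [-0.47  0.88 -0.  ]
[ 0.18954275 -0.10175692 -0.25221782]
685 [0.9754069  0.22041185 0.5457735  0.03331637] bar angle 192.73323 lever 0.55733997 width 0.014300428
```

View pics/w6.png

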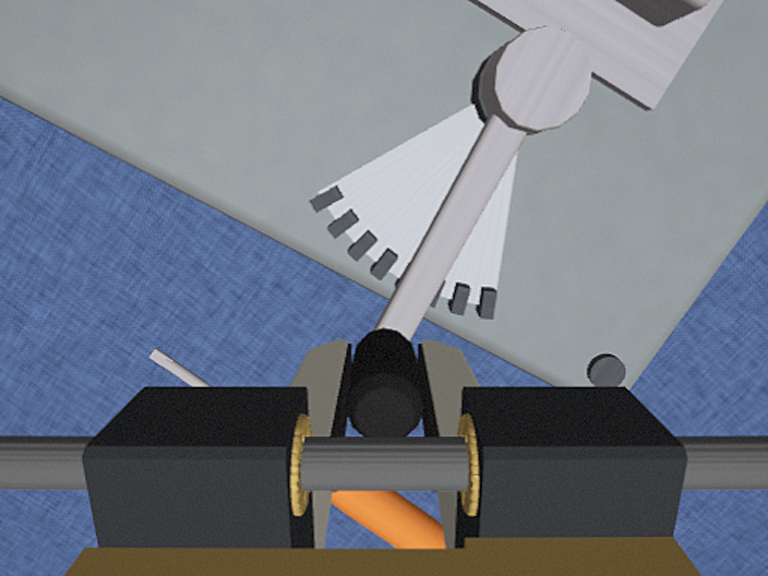

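Teeth 1–4 are left of the bar, a fifth is just peeping out, and 7 and 8 are right with the sixth half hidden. That puts the lever between teeth 5 and 6. The bar fit gives 0.557 and the kinematics 0.53, so I'll settle it with the same fit on the rest picture and the tooth angles.

Run:
```python
from h import *
import pickle
def cloud(a):
    i,p,d=a; v,u=np.mgrid[0:330,120:480]; T=i["cam_to_world"]
    un=cv2.undistortPoints(np.c_[u.ravel(),v.ravel()].astype(float)[:,None],K(i),i["D"])[:,0]
    return T[:3,3]+(np.c_[un[:,0],-un[:,1],-np.ones(len(un))]@T[:3,:3].T)*d[v.ravel(),u.ravel()][:,None],p[v.ravel(),u.ravel()],u,v
for n in("w2","w6"):
    W,C,u,v=cloud(pickle.load(open(n+".pkl","rb"))); r=np.hypot(W[:,0]-.6036,W[:,1]-.0432)
    m=(abs(W[:,2]-.0777)<.004)&(r<.09)&(r>.03)&(W[:,0]<.6)
    Q=W[m,:2].astype(np.float32); l=cv2.fitLine(Q,cv2.DIST_HUBER,0,.001,.001).ravel(); s=np.sign(l[0])
    print(n,m.sum(),"bar",np.degrees(np.arctan2(-l[1]*s,-l[0]*s))%360, "y at pivot x",l[3]+l[1]/l[0]*(.6036-l[2]))
    k=(C.max(1)<110)&(r>.06)&(r<.1)&(W[:,2]<.074)&(W[:,2]>.045)&(W[:,0]<.6)
    M=k.reshape(u.shape).astype(np.uint8); c,L,st,_=cv2.connectedComponentsWithStats(M)
    for j in range(1,c):
        if st[j,4]>15:
            q=np.median(W[(L==j).ravel()],0); print("  tooth",st[j,4],np.degrees(np.arctan2(q[1]-.0432,q[0]-.6036))%360,q.round(4))
```

```text
w2 1071 bar 162.29984 y at pivot x 0.046149194
  tooth 84 212.60683274712338 [ 0.5338 -0.0014  0.0614]
  tooth 74 204.41344046886852 [0.5282 0.009  0.0617]
  tooth 65 172.37489345017642 [0.5202 0.0544 0.0619]
  tooth 66 180.21175332345686 [0.5195 0.0429 0.0618]
  tooth 70 196.15313132934557 [0.5237 0.0201 0.0616]
  tooth 63 188.12882570724258 [0.5208 0.0314 0.0617]
w6 2752 bar 192.62471 y at pivot x 0.04630539
  tooth 168 156.68170678569447 [0.5265 0.0765 0.0618]
  tooth 181 164.49316840509357 [0.523  0.0656 0.0618]
  tooth 188 172.38530720905965 [0.5209 0.0543 0.0617]
  tooth 87 186.41745022489897 [0.5216 0.034  0.0713]
  tooth 191 180.37474520731718 [0.5203 0.0427 0.0616]
  tooth 34 198.14444748257824 [0.5236 0.017  0.0619]
  tooth 206 204.63103820853692 [0.5286 0.0088 0.0615]
  tooth 209 212.8767961687019 [ 0.5345 -0.0014  0.0614]
```

The rest and current bar angles differ by 30.3°, or 0.529 rad. Kinematics (0.525–0.535) and teeth (about 1° short) agree, so it is about 3 mm short of the fourth click.

```bash
python3 -m pendant '[{"translation":[-0.8,1.4,0],"twist":[0,0,-0.014],"grip":-1},{"translation":[-0.8,1.4,0],"twist":[0,0,-0.014],"grip":-1},{"translation":[0,0,0],"twist":[0,0,0],"grip":-1},{"translation":[0,0,0],"twist":[0,0,0],"grip":-1},{"translation":[0,0,0],"twist":[0,0,0],"grip":-1},{"translation":[0,0,0],"twist":[0,0,0],"grip":-1},{"translation":[0,0,0],"twist":[0,0,0],"grip":-1},{"translation":[0,0,0],"twist":[0,0,0],"grip":-1},{"translation":[0,0,0],"twist":[0,0,0],"grip":-1},{"translation":[0,0,0],"twist":[0,0,0],"grip":-1}]' 30
python3 a.py
```

```text
t: 14.45
tool_pos: [0.4994, 0.02, 0.094]
orientation: [-2.941, -1.098, -0.014]
force: [1.3, 2.0, -1.0]
opening: 0.0238
t 14.45 [0.4994 0.02   0.094 ] F [ 1.3  2.  -1. ] r 0.1068 yaw 40.93 lever(rad) 0.554 by yaw 0.566 open 0.0238 tilt [ 0.007  0.005 -1.   ]
tangential F -1.7 tangent in tool [-0.48  0.88 -0.  ]
```

```bash
python3 - <<'E'
from h import *
i,p,d=snap("wrist"); v,u=np.mgrid[0:330,120:480]; T=i["cam_to_world"]
un=cv2.undistortPoints(np.c_[u.ravel(),v.ravel()].astype(float)[:,None],K(i),i["D"])[:,0]
W=T[:3,3]+(np.c_[un[:,0],-un[:,1],-np.ones(len(un))]@T[:3,:3].T)*d[v.ravel(),u.ravel()][:,None]
r=np.hypot(W[:,0]-.6036,W[:,1]-.0432); m=(abs(W[:,2]-.0777)<.004)&(r<.09)&(r>.03)&(W[:,0]<.6)
l=cv2.fitLine(W[m,:2].astype(np.float32),cv2.DIST_HUBER,0,.001,.001).ravel(); s=np.sign(l[0])
a=np.degrees(np.arctan2(-l[1]*s,-l[0]*s))%360; print("bar",a,"lever",np.radians(a-162.3))
i,p,d=snap("scene"); save("s7",p,1.5)
E
python3 a.py
```

```text
bar 194.18187 lever 0.5564435
t 14.55 [0.4994 0.02   0.0939] F [ 1.5  3.7 -0.5] r 0.1068 yaw 40.93 lever(rad) 0.554 by yaw 0.566 open 0.0238 tilt [ 0.007  0.005 -1.   ]
tangential F -3.3 tangent in tool [-0.48  0.88 -0.  ]
```

View pics/s7.png

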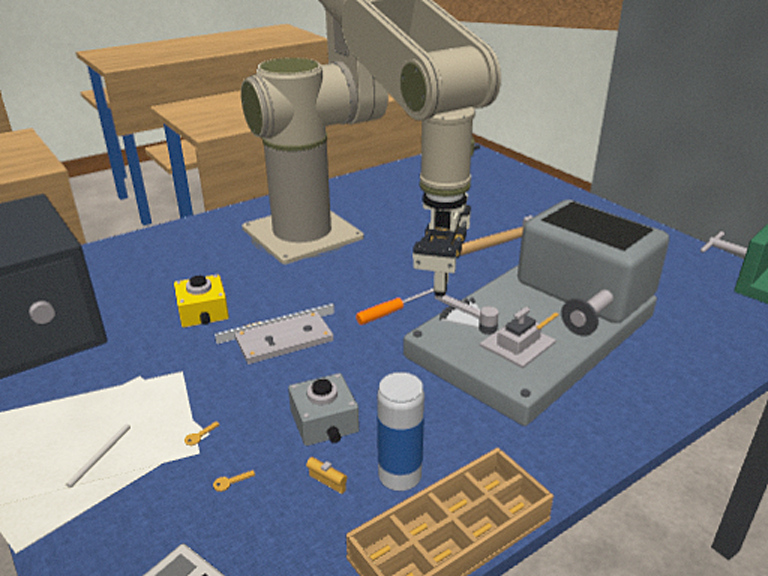

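The lever reads 0.554–0.566 rad by three measures. The scene view shows the gripper holding it at (440,280), the button back up at (321,387), and the tools, locks and keys where they were. Handing in.

```bash
python3 -c "
from plant import robot
print(robot.close_job())"
```

```text
the job is handed in; nothing more can be done
None
```

I pressed the start button and let it spring back, then swung the feed lever to the fourth click. I handed the job in at about 14.6 s with the gripper still holding the lever at 30 N.

- **Button:** it bottomed with the fingertips at z = 0.0712 m, pushing back with 11.5 N (5 N is fully down). The last scene picture shows it up again.
- **Lever:** my first stop was about 3 mm short of the fourth click, so I moved it on. The final readings are 0.556 rad from the bar in the wrist picture, 0.554 from the tool position and 0.566 from the tool's turn; the target is 0.56.
- **Teeth:** the picture taken at the first stop already showed the lever between the fifth and sixth teeth.
- **Surroundings:** by eye in the last scene picture, the tools, locks and keys are where they were.

**Checks that disagreed:**
- One early bar reading gave 0.557 where the tool position gave 0.525, because my assumed rest angle was about 1.5° off. I corrected it against the rest picture.
- The force reading did not show the clicks clearly. The force along the swing was small, and at about the third click had the opposite sign to the one expected. I think the turn of the wrist carried part of the load, so the count rests on angles and teeth rather than on feel.

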